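# Hold the vacuum for a leak test

## Task

Close the welded steel tank for its leak test: set the tapered rubber stopper upright and fully home in the tank's neck and let go of it. Then pull the spring-return pump slide out by its upright grip until its pointer lines up with the mark, and keep holding it there: finish while still holding the slide at the mark, with the stopper still home. Leave the clamp, the grinding disc and the spray bottle alone.

Things in the scene. Friction and masses are not known exactly. Their poses are not given: they have to be found in the camera images.
- stopper: Black rubber stopper, 67 mm high, standing loose on its narrow end, left or right of the tester. Origin: centre of its underside (narrow end), z up its axis. Tapered plug, diameter 21 mm at z = 0 to 30 mm at z = 25; round flange 42 mm wide from z = 25 to 31; round grip knob 22 mm wide from z = 31 to 67. About 70 g.
- tester: Leak tester, fixed: grey base plate 300 (x) by 270 (y) by 12 mm. Origin: centre of its underside; +x points roughly away from the robot. Steel tank, 90 mm wide, axis at x = 60, y = 75 mm, neck on top. Aluminium pump barrel along x at y = -60, from x = 20 to 140, 69 mm high. A copper pipe at the far side joins them, with a round gauge at x = 142, y = -15, 104 mm high.
- neck_rim (a point): Centre of the mouth of the tank's neck, at its rim (118 mm above the bench). The neck is 44 mm wide outside; its straight round bore is 34 mm wide and 33 mm deep, so the plug enters with clearance. Fully home, the stopper's flange rests on the rim and its origin is 25 mm below this point.
- slide (a joint): Travel of the pump slide in m: 0 = fully in (where its spring returns it), growing as it is pulled straight out along the tester's -x, to an end stop at 0.085 m, which lies beyond the mark. The spring pulls it back with about 4 N at 0 plus 0.9 N for each 10 mm; let go, it returns.
- grip (a point): Black upright block on the slide's outer end, pinched from above across its 18 mm: 18 (x) by 36 (y) by 58 mm, underside 36 mm and top 94 mm above the bench. This point: centre of its underside, axes as the tester's. Slide in, it stands 51 mm in front of the pump barrel; the rod behind it reaches up to 47 mm, so a finger fits on either side above that.
- pointer (a point): Tip of the steel pointer, a tongue 6 mm wide that sticks out from the slide below the grip to the tester's -y, 30 mm above the bench; it moves with the slide. It has the same tester x as the middle of the grip and lies 51 mm from it in y.
- mark: The mark: a dark steel fin 6 mm wide (along x), 14 mm long, 20 mm high on a small foot, fixed on the aluminium bar beside the slide's track on the -y side. Origin: centre of its underside, 16 mm above the bench; axes as the tester's. The pointer is at the mark when both have the same tester x, 35 to 60 mm out from where the slide rests.
- clamp: Bystander: red steel C-clamp lying flat, about 125 by 95 mm, 20 mm high. Origin: centre of its underside. Leave alone.
- disc: Bystander: grey grinding disc, 100 mm diameter, 10 mm high at its hub, lying flat. Origin: centre of its underside. Leave alone.
- sprayer: Bystander: clear plastic spray bottle with black trigger head, 66 mm diameter, 175 mm high, standing. Origin: centre of its underside. Leave alone.

How it is judged:
By the outcome, as a careful person would: the job done as asked, in the order asked, and still so for the second after the job is handed in, while the arm keeps its last pose, push and grip.
It also fails if it takes over 54 s, if anything falls off the work surface, if the arm or the gripper's body presses on something with over 40 N, if the wrist force passes 120 N, or if a joint passes its speed limit or range.

## Robot

A 6-joint arm with a two-finger parallel gripper is mounted at the origin on the work surface. World frame = base frame: x ahead of the robot, y to its left, z up, the work surface at z = 0. Lengths are in m, angles in rad, forces in N, time in s.
With the tool pointing down it reaches from about 0.35 to 0.775 m from the base axis. Payload 7.3 kg.
Tool frame: the origin (TCP) lies at the centre of the arm's flange, where the gripper is bolted on; the fingertips stand 178 mm ahead of it and the grasp point (between the pads) lies 159 mm ahead of it; z points along the fingers, y is the line along which they close (so a half turn about z gives the same grasp; the last joint's range is limited). The gripper opens to 92 mm and grips with 3 to 60 N. Pads are 19 mm wide; open, the fingers measure 130 mm over their backs; the gripper's body (75 mm by 190 mm) begins 47 mm behind the grasp point.
Start: joints at [-1.366, 0.342, 1.524, -0, 1.275, -0.146], TCP at [0.18, -0.493, 0.405] pointing down, gripper open.
Joint ranges: [-2.53, 2.53], [-0.77, 2.02], [0.04, 2.7], [-1, 4.14], [0.28, 2.66], [-3.11, 3.11]. Speed limits (rad/s): [2.57, 2.57, 3.14, 3.14, 3.14, 3.14].

## Interface

Orientations are given as [roll, pitch, yaw] about the fixed x, y, z axes, in that order (R = Rz(yaw) Ry(pitch) Rx(roll)).
In Python, from cell import robot, camrig gives the robot as it stands (robot), with the cameras (camrig).
- The arm moves only by the shell command python3 drive.py 'ROWS' [OPENING] [FORCE]. ROWS is a JSON list of rows, 1 to 8 of them, each an object with the fields dx, dy, dz (the shift in m), wx, wy, wz (a rotation vector in rad); a field left out counts as zero; each row shifts and turns the commanded pose from where the row before left it, along the tool's axes as they then stand; what a row does not reach is not made up. A row lasts 1/12 s, in which the tool goes at most 0.0417 m and 0.125 rad, less where a joint would pass 70% of its speed; a pose out of reach is approached as far as the arm can. OPENING is the finger opening in m, set as the command begins (- or left out keeps the last). The fingers move at their own pace and stop on an object; FORCE is the grip in N (left out, the last holds). Time passes only in rows, so rows that do not move let the fingers close. It prints the time, the measured TCP pose, the force, the opening and the grip force at its end. Input that does not fit is refused with a message, and nothing moves.
- robot.observe(): the state, without advancing time (a new reading comes with each control period).
- camrig.read_camera(name): name is "side" or "top" or "wrist"; returns a dict with "image" (480x640x3 uint8, red, green, blue), "fx", "fy", "cx", "cy" (pixels), "k1" (the pictures are not rectified: a ray, as slopes to the right and down, at radius r is drawn at 1 + k1 r^2 times it, then the intrinsics apply), "pose" (4x4, takes a point from camera to world coordinates). Camera axes: x right, y down, z forward; pixel columns grow to the right and rows downward; lengths in m; the calibration is good to about 2 mm. A picture is of the moment at which its call begins. There is no depth.
- robot.hand_in(): hands the job in; it is judged then, once.
The state is a dict: "time": time; "qpos": joint angles; "qvel": joint speeds; "joint_efforts": joint torques, N m; "tool_pos": TCP position; "tool_rot": TCP orientation; "contact_force": force on the tool from outside, world axes, zero at the start; "torque": the same for the moment, N m; "opening": finger opening in m; "grip_force": force on a finger pad.
Only numpy, scipy, OpenCV 4.12 (cv2) and the standard library are available. Lean on these libraries where they do the work, as an engineer would, in place of code of your own. Each camera call takes 0.05 s, during which the arm holds its last target. There are 200 camera calls.

## Working session

There is one attempt and no reset: what is moved stays moved. The work goes in short steps, Python scripts to look and compute and a shell command to move; the robot and the scene stay as the last step left them, time stands still between calls to the robot, and variables do not carry over. Pictures are saved under pics/ and viewed, at most 10 in all, crops included, and the job is handed in when it is done.

```bash
mkdir -p pics
cat > h.py <<'E'
import numpy as np, cv2, json
from cell import robot, camrig
def snap(n,f):
    c=camrig.read_camera(n); cv2.imwrite(f'pics/{f}.png',cv2.cvtColor(c['image'],cv2.COLOR_RGB2BGR))
    np.savez(f'pics/{f}.npz',**{k:c[k] for k in c}); return c
def load(f): return dict(np.load(f'pics/{f}.npz'))
def ray(c,u,v):
    K=np.array([[c['fx'],0,c['cx']],[0,c['fy'],c['cy']],[0,0,1]],float)
    p=cv2.undistortPoints(np.array([[[u,v]]],float),K,np.array([c['k1'],0,0,0],float))[0,0]
    d=c['pose'][:3,:3]@np.array([p[0],p[1],1]); return c['pose'][:3,3],d
def onz(c,u,v,z):
    o,d=ray(c,u,v); return o+d*(z-o[2])/d[2]
def proj(c,P):
    K=np.array([[c['fx'],0,c['cx']],[0,c['fy'],c['cy']],[0,0,1]],float)
    T=np.linalg.inv(c['pose']); r=cv2.Rodrigues(T[:3,:3])[0]
    return cv2.projectPoints(np.array(P,float).reshape(-1,1,3),r,T[:3,3],K,np.array([c['k1'],0,0,0],float))[0][:,0]
E
python3 - <<'E'
from h import *
for n in ['top','side']:
    c=snap(n,n+'0'); print(n,c['fx'],c['k1'],c['pose'].round(3).tolist())
o=robot.observe(); print(o)
E
```

```text
top 549.8838759785307 -0.05120528972682769 [[-0.014, -0.991, 0.135, 0.437], [-1.0, 0.013, -0.007, 0.021], [0.005, -0.135, -0.991, 1.105], [0.0, 0.0, 0.0, 1.0]]
side 446.5593588901901 -0.033487453709797985 [[-0.935, -0.18, 0.304, 0.233], [-0.353, 0.516, -0.781, 0.824], [-0.017, -0.838, -0.546, 0.677], [0.0, 0.0, 0.0, 1.0]]
{'time': 0.1, 'qpos': array([-1.36597320e+00,  3.42660859e-01,  1.52489692e+00, -1.22696881e-05,
        1.27539102e+00, -1.46019649e-01]), 'qvel': array([ 0.00066401, -0.00035724, -0.00139626,  0.00144701, -0.00023125,
        0.00027554]), 'joint_efforts': array([ 1.54019752e-03, -4.32003450e+01, -2.44693601e+01,  7.18267076e-02,
        5.25827694e-02, -5.50116795e-05]), 'tool_pos': array([ 0.18042386, -0.49290589,  0.40411881]), 'tool_rot': array([-3.14024923e+00, -1.85712572e-04,  3.50846236e-01]), 'contact_force': array([ 0.00075046,  0.01876873, -0.37741087]), 'torque': array([-0.00526574, -0.0170434 ,  0.01692699]), 'grip_force': 0.0, 'opening': 0.09222632625354488}
```

View pics/top0.png

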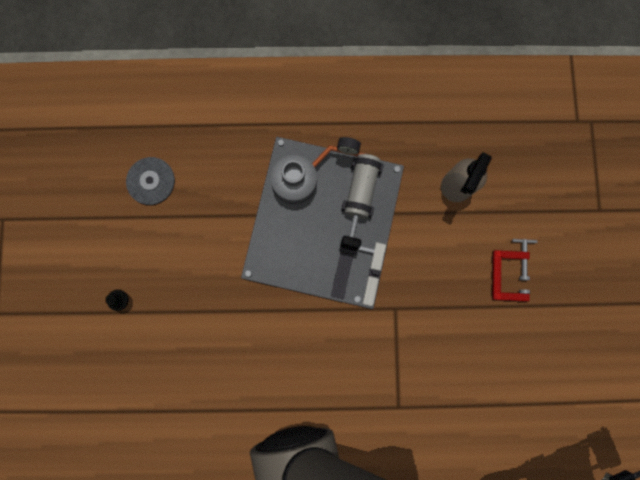

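View pics/side0.png

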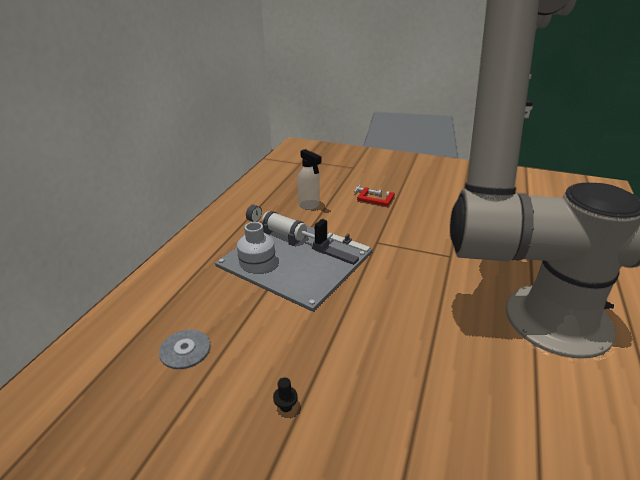

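The top view shows the stopper at about (118,300), the neck at (293,174), the grip at (350,244) and the bar with the mark near (377,260). The side view shows the stopper at (286,395), the neck at (254,229) and the grip at (321,233). Next I'll take enlarged crops.

Run:
```python
from h import *
t=load('top0');s=load('side0')
for n,c in(('top',t),('side',s)):pass
def crop(c,x0,y0,w,h,k):return cv2.resize(cv2.cvtColor(c['image'],cv2.COLOR_RGB2BGR)[y0:y0+h,x0:x0+w],None,fx=k,fy=k,interpolation=cv2.INTER_CUBIC)
im=np.zeros((600,800,3),np.uint8)
im[:360,:400]=crop(t,240,130,100,90,4); im[:360,400:]=crop(t,320,220,100,90,4)
im[360:,:240]=crop(t,90,275,60,60,4); im[360:,240:480]=crop(s,256,370,60,60,4); im[360:,480:]=crop(s,300,210,80,60,4)
cv2.imwrite('pics/c1.png',cv2.convertScaleAbs(im,alpha=1.5,beta=10))
for nm,p in dict(neck=(293,174,.118),stop=(117,299,.067),grip=(350,243,.094),bar=(377,260,.03)).items(): print(nm,onz(t,*p).round(4))
# plate corners
h=cv2.cvtColor(t['image'],cv2.COLOR_RGB2HSV); roi=np.zeros(h.shape[:2],np.uint8); roi[130:320,235:410]=1
m=((h[...,1]<60)*255).astype(np.uint8)*roi
m=cv2.morphologyEx(m,cv2.MORPH_CLOSE,np.ones((7,7)))
cs=max(cv2.findContours(m,0,1)[0],key=cv2.contourArea); r=cv2.minAreaRect(cs);print(r)
for q in cv2.boxPoints(r): print(q,onz(t,*q,.012).round(4))
```

```text
neck [0.6849 0.0427 0.118 ]
stop [0.4613 0.378  0.067 ]
grip [ 0.5586 -0.0611  0.094 ]
bar [ 0.5319 -0.1186  0.03  ]
((325.03564453125, 214.9475860595703), (135.3000030517578, 161.21876525878906), 13.150948524475098)
[240.8198  278.05136] [0.5012 0.1507 0.012 ]
[277.49985 121.06072] [0.8244 0.076  0.012 ]
[409.2515  151.84381] [ 0.7555 -0.1944  0.012 ]
[372.57144 308.83444] [ 0.437  -0.1093  0.012 ]
```

View pics/c1.png

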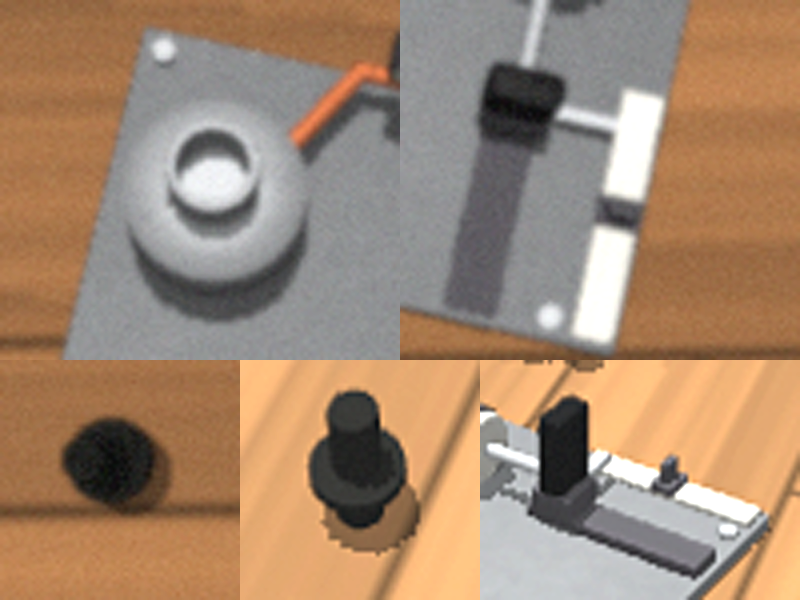

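The crops put the neck centre in the top view at (293.2,173). The mark fin is at about (375,273), and the pointer is at about (365,249). In the side view the stopper's flange centre is at (285.5,397) and its knob top at (284.3,382).

Run:
```python
from h import *
t=load('top0');s=load('side0')
print('flange side',onz(s,285.5,397,.031),'knob side',onz(s,284.3,381.5,.067))
g=cv2.cvtColor(t['image'],cv2.COLOR_RGB2GRAY)[275:325,90:150]; m=(g<32).astype(np.uint8); print('area',m.sum())
c,r=cv2.minEnclosingCircle(max(cv2.findContours(m,0,1)[0],key=cv2.contourArea)); print(c,r); M=cv2.moments(m,True);u,v=M['m10']/M['m00']+90,M['m01']/M['m00']+275
print(u,v,onz(t,u,v,.035), 'neck',onz(t,293.2,173,.118))
print('neck side', onz(s,254,226,.118))
C=np.array([onz(t,*p,.014) for p in [(280.7,142.5),(397,169),(357.5,299),(248,273)]])[:,:2]
print(C, C.mean(0))
for a,b in((3,0),(2,1)): d=C[b]-C[a];print(np.hypot(*d),np.arctan2(d[1],d[0]))
for a,b in((1,0),(2,3)): d=C[b]-C[a];print(np.hypot(*d),np.arctan2(-d[0],d[1]))
```

```text
flange side [0.45939324 0.39490137 0.031     ] knob side [0.4609267  0.39160075 0.067     ]
area 386
(27.884614944458008, 27.30769157409668) 12.641315460205078
117.60362694300518 300.5621761658031 [0.45900057 0.38775047 0.035     ] neck [0.68680446 0.04229081 0.118     ]
neck side [0.69015126 0.04385872 0.118     ]
[[ 0.77772264  0.06952306]
 [ 0.71901221 -0.16738581]
 [ 0.45667907 -0.07983241]
 [ 0.51095318  0.13619785]] [ 0.61609177 -0.01037433]
0.27497540957758376 -0.24491663265801053
0.27655790085610726 -0.32212454925467193
0.2440752564531759 -0.24292457906844606
0.22274368696295394 -0.24613956570549428
```

```bash
cat >> h.py <<'E'
from scipy.spatial.transform import Rotation as Ro
def delta(target,ahead=0.159):
    """tool-axes shift that brings the grasp point (ahead of TCP) onto target"""
    o=robot.observe(); R=Ro.from_euler('xyz',o['tool_rot']).as_matrix()
    g=o['tool_pos']+R[:,2]*ahead
    return (R.T@(np.array(target)-g)).round(4), g.round(4), o['tool_rot'].round(4)
E
python3 drive.py '[{"wz": -0.122},{"wz": -0.122},{"wz": -0.122},{"wz": -0.122},{"wz": -0.122},{"wz": -0.122},{"wz": -0.122},{"wz": -0.122}]'
python3 drive.py '[{"dx": 0.038,"dy": 0.008},{"dx": 0.038,"dy": 0.008},{"dx": 0.038,"dy": 0.008},{"dx": 0.038,"dy": 0.008},{"dx": 0.038,"dy": 0.008},{"dx": 0.038,"dy": 0.008},{"dx": 0.038,"dy": 0.008}]'
python3 drive.py '[{"dx": 0.038,"dy": 0.008},{"dx": 0.038,"dy": 0.008},{"dx": 0.038,"dy": 0.008},{"dx": 0.038,"dy": 0.008},{"dx": 0.038,"dy": 0.008},{"dx": 0.038,"dy": 0.008},{"dx": 0.038,"dy": 0.008}]'
python3 -c "
from h import *
c=camrig.read_camera('wrist');R=Ro.from_euler('xyz',robot.observe()['tool_rot']).as_matrix()
T=np.eye(4);T[:3,:3]=R;T[:3,3]=robot.observe()['tool_pos'];print((np.linalg.inv(T)@c['pose']).round(3),c['fx'],c['k1'])
print(delta([.46,.391,.2]))"
```

```text
time: 0.77
tool_pos: [0.1804, -0.4929, 0.4043]
tool_rot: [-3.141, -0.001, 1.333]
contact_force: [-0.7, 0.3, 0.8]
opening: 0.0918
grip_force: 0.0
time: 1.35
tool_pos: [0.2992, -0.2466, 0.4045]
tool_rot: [-3.141, -0.0, 1.326]
contact_force: [-0.1, -0.2, 0.2]
opening: 0.0914
grip_force: 0.0
time: 1.93
tool_pos: [0.4179, -0.0018, 0.4046]
tool_rot: [3.142, 0.0, 1.327]
contact_force: [1.0, 0.3, -0.8]
opening: 0.0918
grip_force: 0.0
[[-0.002 -0.959 -0.282  0.07 ]
 [ 1.    -0.001 -0.002 -0.   ]
 [ 0.002 -0.282  0.959  0.021]
 [ 0.     0.     0.     1.   ]] 415.47627540576735 -0.0496588127902654
(array([ 0.3856, -0.0535,  0.0472]), array([0.4201, 0.0036, 0.2457]), array([ 3.1404, -0.0039,  1.3306]))
```

```bash
python3 drive.py '[{"dx": 0.038,"dy": -0.005},{"dx": 0.038,"dy": -0.005},{"dx": 0.038,"dy": -0.005},{"dx": 0.038,"dy": -0.005},{"dx": 0.038,"dy": -0.005},{"dx": 0.038,"dy": -0.005},{"dx": 0.038,"dy": -0.005}]'
python3 drive.py '[{"dx": 0.04,"dy": -0.006},{"dx": 0.04,"dy": -0.006},{"dx": 0.038,"dy": -0.005},{},{}]'
python3 -c "
from h import *
c=snap('wrist','w1');print(proj(c,[[.46,.391,.067],[.46,.391,.031]]))"
```

```text
time: 2.57
tool_pos: [0.4476, 0.2647, 0.4044]
tool_rot: [-3.141, 0.0, 1.327]
contact_force: [1.0, -0.5, 0.4]
opening: 0.0916
grip_force: 0.0
time: 2.98
tool_pos: [0.4596, 0.383, 0.4033]
tool_rot: [-3.14, 0.002, 1.33]
contact_force: [-0.1, -0.6, -0.7]
opening: 0.0918
grip_force: 0.0
[[321.58714727 217.62737841]
 [321.79585349 208.80653865]]
```

View pics/w1.png

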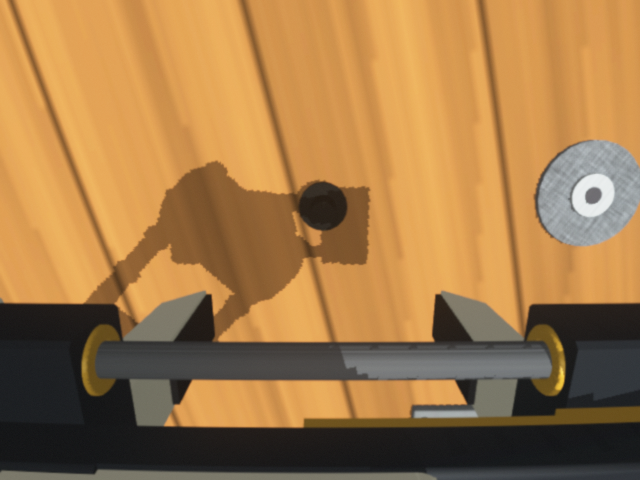

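The wrist view shows the stopper's flange disc at about (322.5,206), about 24 px in radius.

```bash
python3 -c "
from h import *
c=load('w1');g=cv2.cvtColor(c['image'],cv2.COLOR_RGB2GRAY)[170:245,285:365]
for th in(40,55,70):
  m=(g<th).astype(np.uint8);k=max(cv2.findContours(m,0,1)[0],key=cv2.contourArea);(x,y),r=cv2.minEnclosingCircle(k);print(th,x+285,y+170,r,onz(c,x+285,y+170,.031))
p=onz(c,322.5,206,.031);print(p,delta([p[0],p[1],.053]))"
```

```text
40 322.4512176513672 206.1707305908203 23.197315216064453 [0.46108997 0.39309371 0.031     ]
55 322.10439682006836 206.08241653442383 24.28042221069336 [0.46081943 0.39323844 0.031     ]
70 319.5 204.0 27.986703872680664 [0.45908266 0.39551899 0.031     ]
[0.46116571 0.3932278  0.031     ] (array([ 0.0122, -0.0009,  0.1916]), array([0.4595, 0.3815, 0.2446]), array([-3.1404e+00,  1.9000e-03,  1.3282e+00]))
```

```bash
python3 drive.py '[{"dx": 0.012,"dy": -0.001,"dz": 0.02},{"dz": 0.04},{"dz": 0.04},{"dz": 0.04},{"dz": 0.03},{"dz": 0.01},{"dz": 0.01},{}]' 0.06
python3 -c "
from h import *
print(delta([.4612,.3932,.054]));c=snap('wrist','w2')"
python3 drive.py '[{},{},{},{},{},{}]' 0.0 20
```

```text
time: 3.7
tool_pos: [0.4622, 0.3924, 0.2142]
tool_rot: [-3.141, 0.001, 1.326]
contact_force: [0.8, 0.3, 0.6]
opening: 0.0601
grip_force: 0.0
(array([ 0.0007, -0.001 ,  0.0012]), array([0.462 , 0.3922, 0.0552]), array([-3.1408e+00,  1.1000e-03,  1.3257e+00]))
time: 4.25
tool_pos: [0.4619, 0.3933, 0.215]
tool_rot: [3.141, -0.0, 1.327]
contact_force: [0.7, 0.5, 0.7]
opening: 0.0243
grip_force: 0.0
```

```bash
python3 drive.py '[{},{},{},{}]'
python3 drive.py '[{"dz": -0.03},{"dz": -0.04},{"dz": -0.04},{"dz": -0.04},{"dz": -0.02},{}]'
python3 -c "
from h import *
print(delta([.6868,.0423,.225]))
c=snap('side','s1');i=c['image'][200:440,200:360];cv2.imwrite('pics/s1c.png',cv2.resize(cv2.cvtColor(i,cv2.COLOR_RGB2BGR),None,fx=2.5,fy=2.5))"
```

```text
time: 4.58
tool_pos: [0.4619, 0.3933, 0.2148]
tool_rot: [3.141, -0.0, 1.327]
contact_force: [-0.5, 0.3, 2.9]
opening: 0.0209
grip_force: 20.0
time: 5.08
tool_pos: [0.4624, 0.3936, 0.3905]
tool_rot: [3.135, -0.007, 1.327]
contact_force: [-0.4, 0.4, -0.4]
opening: 0.0215
grip_force: 20.0
(array([-0.288 ,  0.3015,  0.0065]), array([0.4637, 0.3945, 0.2315]), array([ 3.1346, -0.0075,  1.3269]))
```

View pics/s1c.png

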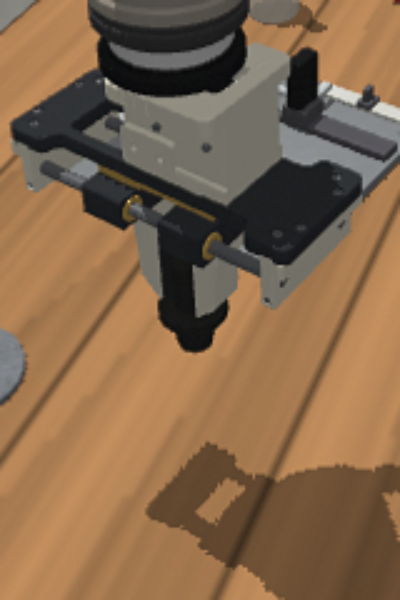

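The side crop shows the stopper hanging straight below the fingers, with the flange just under the tips. I'll move it toward the neck.

```bash
python3 drive.py '[{"dx": -0.029,"dy": 0.025},{"dx": -0.029,"dy": 0.025},{"dx": -0.029,"dy": 0.025},{"dx": -0.029,"dy": 0.025},{"dx": -0.029,"dy": 0.025},{"dx": -0.029,"dy": 0.025}]'
python3 drive.py '[{"dx": -0.029,"dy": 0.025},{"dx": -0.029,"dy": 0.025},{"dx": -0.029,"dy": 0.025},{"dx": -0.029,"dy": 0.025},{"dx": -0.029,"dy": 0.025},{"dx": -0.029,"dy": 0.025},{},{}]'
python3 -c "
from h import *
print(delta([.6868,.0423,.225]))
c=snap('wrist','w3');print(proj(c,[[.6868,.0423,.118]]))"
```

```text
time: 5.63
tool_pos: [0.5656, 0.1864, 0.3821]
tool_rot: [-3.138, 0.002, 1.327]
contact_force: [0.0, 0.2, -1.2]
opening: 0.0213
grip_force: 20.0
time: 6.3
tool_pos: [0.6692, -0.0193, 0.3813]
tool_rot: [-3.137, 0.001, 1.323]
contact_force: [-0.4, 1.5, -1.1]
opening: 0.0215
grip_force: 20.0
(array([ 0.0641,  0.0027, -0.0028]), array([ 0.6685, -0.0192,  0.2223]), array([-3.1367e+00,  6.0000e-04,  1.3231e+00]))
[[328.73175991 148.58275682]]
```

View pics/w3.png

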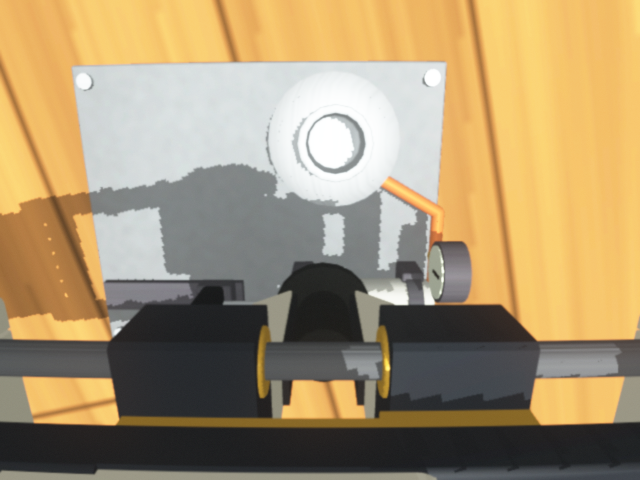

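The wrist view shows the neck ring at about (334,143) and the bore circle at about (335,143). The held stopper is at about (324,320).

```bash
python3 -c "
from h import *
c=load('w3');g=cv2.cvtColor(c['image'],cv2.COLOR_RGB2GRAY)[80:210,260:410]
h=cv2.HoughCircles(cv2.resize(g,None,fx=3,fy=3,interpolation=cv2.INTER_CUBIC),cv2.HOUGH_GRADIENT,1,5,param1=100,param2=25,minRadius=70,maxRadius=130)
for x,y,r in h[0][:6]: u,v=x/3+260-.33,y/3+80-.33; print(round(u,1),round(v,1),r/3,onz(c,u,v,.118).round(4))
P=[[.688+.017*np.cos(a),.0445+.017*np.sin(a),.118] for a in np.linspace(0,6.28,9)];print('r',np.ptp(proj(c,P),0)/2)
p=onz(c,334.5,142.7,.118);print(p,delta([p[0],p[1],.225]))
# held knob/stopper: flange centre expected
R=Ro.from_euler('xyz',robot.observe()['tool_rot']).as_matrix();o=robot.observe()['tool_pos']
print(proj(c,[o+R@[0,0,.159+z] for z in(.0245,.055)]))"
```

```text
334.8 143.2 29.833334 [0.6909 0.0444 0.118 ]
335.5 140.5 28.033333 [0.6916 0.0457 0.118 ]
333.8 141.2 25.766668 [0.6906 0.0456 0.118 ]
336.5 142.5 28.5 [0.6919 0.0445 0.118 ]
331.5 140.8 33.666668 [0.6894 0.0461 0.118 ]
334.5 144.8 28.166666 [0.6905 0.0435 0.118 ]
r [29.04084799 29.6968861 ]
[0.69076401 0.04468294 0.118     ] (array([ 0.0658,  0.0069, -0.0022]), array([ 0.6681, -0.0175,  0.2229]), array([-3.1368e+00,  2.0000e-04,  1.3252e+00]))
[[320.87108997 308.73801057]
 [321.21050005 282.91885026]]
```

```bash
python3 drive.py '[{"dx": 0.03,"dy": 0.003},{"dx": 0.025,"dy": 0.002},{"dx": 0.0105,"dy": 0.001},{},{},{}]'
python3 -c "
from h import *
print(delta([.6898,.0443,.1485]))"
```

```text
time: 6.85
tool_pos: [0.6901, 0.045, 0.3844]
tool_rot: [-3.141, 0.001, 1.327]
contact_force: [0.4, -0.3, 0.4]
opening: 0.0215
grip_force: 20.0
(array([-0.0005,  0.    ,  0.0769]), array([0.69  , 0.0449, 0.2254]), array([-3.1408e+00,  9.0000e-04,  1.3272e+00]))
```

```bash
python3 drive.py '[{"dz": 0.02},{"dz": 0.015},{"dz": 0.01},{"dz": 0.007},{},{}]'
python3 -c "
from h import *
print(delta([.6898,.0443,.1485]),robot.observe()['contact_force'])
c=snap('side','s2');i=c['image'][150:300,190:340];cv2.imwrite('pics/s2c.png',cv2.resize(cv2.cvtColor(i,cv2.COLOR_RGB2BGR),None,fx=4,fy=4))"
```

```text
time: 7.35
tool_pos: [0.6906, 0.0447, 0.3329]
tool_rot: [3.141, 0.0, 1.326]
contact_force: [-0.5, -0.7, 0.1]
opening: 0.0215
grip_force: 20.0
(array([-0.0006, -0.0007,  0.0254]), array([0.6906, 0.0447, 0.1739]), array([3.1415e+00, 2.0000e-04, 1.3262e+00])) [-0.47532144 -0.69144012  0.10745728]
```

View pics/s2c.png

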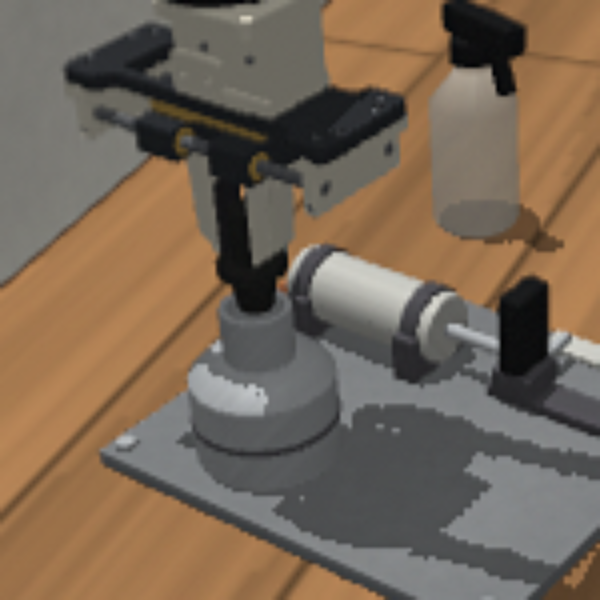

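The plug sits centred over the neck mouth, at about (256,300) in the crop, with no contact so far. I'll lower it gently.

```bash
python3 drive.py '[{"dz": 0.006},{"dz": 0.006},{"dz": 0.004},{"dz": 0.003},{},{}]'
python3 drive.py '[{"dz": 0.002},{"dz": 0.002},{"dz": 0.001},{}]'
```

```text
time: 7.9
tool_pos: [0.6906, 0.0452, 0.3134]
tool_rot: [-3.141, 0.0, 1.327]
contact_force: [-0.7, -0.4, -0.6]
opening: 0.0212
grip_force: 20.0
time: 8.23
tool_pos: [0.6905, 0.0452, 0.3084]
tool_rot: [-3.141, 0.0, 1.327]
contact_force: [-0.1, -0.4, -0.6]
opening: 0.0215
grip_force: 20.0
```

Grasp z is now 0.1494, which is about 1 mm above the expected home position.

```bash
python3 drive.py '[{"dz": 0.001},{"dz": 0.001},{},{}]'
python3 drive.py '[{"dz": 0.0005},{"dz": 0.0005},{"dz": 0.0005},{}]'
```

```text
time: 8.57
tool_pos: [0.6905, 0.0452, 0.3079]
tool_rot: [3.141, -0.0, 1.327]
contact_force: [-2.8, -0.1, 5.9]
opening: 0.0214
grip_force: 20.0
time: 8.9
tool_pos: [0.6903, 0.0452, 0.3078]
tool_rot: [3.14, -0.0, 1.327]
contact_force: [-6.3, -0.8, 12.0]
opening: 0.0209
grip_force: 20.0
```

It touched at the expected home height, so I'll release and retreat.

```bash
python3 drive.py '[{},{},{},{},{}]' 0.05
python3 drive.py '[{"dz": -0.02},{"dz": -0.03},{"dz": -0.03},{}]'
python3 drive.py '[{"dx": -0.035},{"dx": -0.035},{"dx": -0.035},{},{}]'
python3 -c "
from h import *
c=snap('side','s3');i=c['image'][190:290,210:310];d=snap('wrist','w4');print(proj(d,[[.69,.0445,.16],[.69,.0445,.124]]));print(robot.observe()['tool_pos'])
im=np.zeros((600,800,3),np.uint8);im[:400,:400]=cv2.resize(i,None,fx=4,fy=4);im[:300,400:]=cv2.resize(d['image'],(400,300))
t=snap('top','t4');im[300:,500:]=cv2.resize(t['image'][140:240,260:360],(300,300));cv2.imwrite('pics/c3.png',im[...,::-1])"
```

```text
time: 9.32
tool_pos: [0.6906, 0.0452, 0.3048]
tool_rot: [-3.141, 0.0, 1.327]
contact_force: [-0.2, 1.3, 0.4]
opening: 0.0479
grip_force: 0.0
time: 9.65
tool_pos: [0.6913, 0.0452, 0.3923]
tool_rot: [3.13, -0.002, 1.327]
contact_force: [0.9, -0.4, 0.7]
opening: 0.0501
grip_force: 0.0
time: 10.07
tool_pos: [0.6649, -0.0587, 0.3851]
tool_rot: [-3.142, -0.0, 1.323]
contact_force: [-0.1, 0.1, -0.3]
opening: 0.05
grip_force: 0.0
[[321.72342507  62.64334415]
 [321.948212    72.70003415]]
[ 0.66536142 -0.05631106  0.38505779]
```

View pics/c3.png

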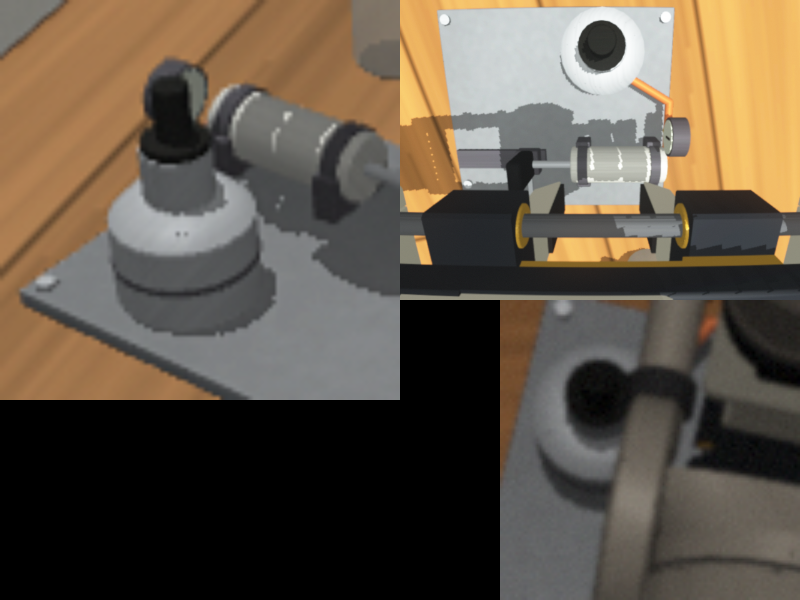

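The stopper is upright with its flange flush on the rim (side crop at (173,140)), so it is home. Next I'll view the slide, pointer and mark with the wrist camera.

```bash
python3 drive.py '[{"dx": -0.022,"dy": -0.024},{"dx": -0.022,"dy": -0.024},{"dx": -0.022,"dy": -0.024},{"dx": -0.022,"dy": -0.024},{"dx": -0.022,"dy": -0.024},{},{}]'
python3 -c "
from h import *
d=snap('wrist','w5');print(proj(d,[[.56,-.062,.094]]));print(robot.observe()['tool_pos'])"
```

```text
time: 10.8
tool_pos: [0.5218, -0.134, 0.3857]
tool_rot: [3.141, -0.0, 1.327]
contact_force: [0.6, -0.3, -1.4]
opening: 0.0497
grip_force: 0.0
[[354.0769171  122.21057951]]
[ 0.52261652 -0.13373509  0.38570178]
```

View pics/w5.png

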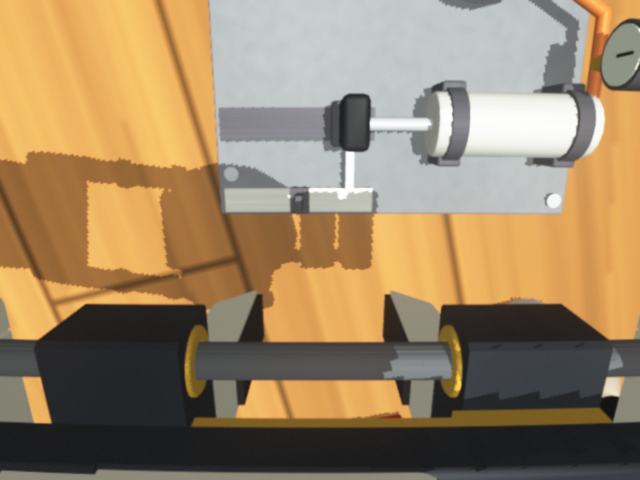

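The wrist view shows the grip top at about (356,122) and the pointer tongue at column 349, ending near row 190. The mark is at about (300,200).

```bash
python3 -c "
from h import *
c=load('w5');g=cv2.cvtColor(c['image'],cv2.COLOR_RGB2GRAY)
print('cols',list(range(286,316)))
for r in range(184,216,2):print(r,g[r,286:316])
print('ptr')
for r in range(156,194,4):print(r,g[r,338:362])
m=(g[85:160,325:380]<60).astype(np.uint8);k=max(cv2.findContours(m,0,1)[0],key=cv2.contourArea);print(cv2.boundingRect(k))"
```

```text
cols [286, 287, 288, 289, 290, 291, 292, 293, 294, 295, 296, 297, 298, 299, 300, 301, 302, 303, 304, 305, 306, 307, 308, 309, 310, 311, 312, 313, 314, 315]
184 [193 191 192 193 193 193 193 193 194 194 194 194 194 194 194 194 193 193
 194 194 195 195 195 194 196 195 195 195 195 195]
186 [149 166 182 181 179 174 161 142 136 135 140 158 172 177 178 174 160 142
 136 141 159 173 178 182 185 189 192 192 192 192]
188 [163 168 167 154 136 125 122 122 121 122 122 122 124 126 125 124 123 123
 124 125 125 129 158 214 239 243 244 245 245 245]
190 [188 190 185 171 149 137 135 133 135 136 136 136 135 136 136 134 135 135
 137 137 134 136 179 242 253 254 254 253 253 252]
192 [192 192 188 171 147 137 134 133 134 130 122 113 110 110 110 109 103  98
  98  97  91  91 128 191 226 231 229 218 201 198]
194 [190 204 210 187 148 135 133 126 109  89  73  66  65  65  63  63  67  74
  78  81  79  82 103 150 181 188 187 188 189 188]
196 [189 215 240 239 197 147 126 107  90  98 109 116 118 121 117 103  86  81
  80  80  79  82 104 148 179 187 186 186 187 187]
198 [188 192 201 187 138 101  87  81  85 108 130 135 13
[... 1438 characters left out ...]
246 253 254 254 254 254 253 246 221 200
 195 196 196 194 194 193]
172 [190 172 150 133 121 118 137 201 246 253 254 254 254 254 253 243 213 196
 195 193 193 193 194 192]
176 [195 188 161 129 119 120 137 199 245 253 254 254 254 254 253 243 211 194
 194 194 193 192 192 192]
180 [193 193 186 159 129 119 139 205 246 253 254 254 254 254 253 242 209 192
 193 192 191 192 191 192]
184 [186 165 135 119 116 119 148 220 249 253 253 254 254 253 250 235 203 192
 192 192 192 191 192 191]
188 [244 244 242 233 218 215 227 240 250 253 253 253 253 253 253 251 248 246
 245 245 245 246 247 247]
192 [254 255 255 255 255 255 255 255 254 251 240 234 232 220 204 218 245 253
 253 249 238 235 232 220]
(14, 10, 31, 56)
```

```bash
python3 -c "
from h import *
c=load('w5')
# tester yaw from the bar/plate edge
a,b=onz(c,230,213,.012),onz(c,550,213.5,.012);d=b-a;print('yaw edge',np.arctan2(d[1],d[0]))
ps=onz(c,349.6,160,.03)-onz(c,349.4,184,.03);print('yaw ptr',np.arctan2(-ps[0],ps[1]))
y=-.2445;ex=np.array([np.cos(y),np.sin(y),0])
P=onz(c,349.5,180,.03);F=onz(c,297.9,198,.036);Ft=onz(c,299.2,208,.02)
print('mark',(P-F)@ex,(P-Ft)@ex,F,P)
for z in(.094,):
  A=[onz(c,u,122.5,z) for u in(339,370)];print('grip top',A,np.mean(A,0))
print('grip from ptr',P+ .051*np.array([-np.sin(y),np.cos(y),0]))
g=np.array([.5600,-.0625]);print(delta([*g,.075]))"
```

```text
yaw edge -0.2426058195889789
yaw ptr -0.23415171474906485
mark 0.04128234414467867 0.041266396232661914 [ 0.50784954 -0.10835406  0.036     ] [ 0.5512141  -0.10508027  0.03      ]
grip top [array([ 0.55076742, -0.05991483,  0.094     ]), array([ 0.56968127, -0.06454542,  0.094     ])] [ 0.56022435 -0.06223013  0.094     ]
grip from ptr [ 0.56355973 -0.05559709  0.03      ]
(array([0.0781, 0.0187, 0.1517]), array([ 0.5229, -0.1338,  0.2267]), array([ 3.1401e+00, -2.0000e-04,  1.3274e+00]))
```

```bash
python3 drive.py '[{"dx": 0.03,"dy": 0.008},{"dx": 0.03,"dy": 0.008},{"dx": 0.018,"dy": 0.003,"dz": 0.02},{"dz": 0.03},{"dz": 0.02},{},{}]' 0.05
python3 -c "
from h import *
print(delta([.5602,-.0622,.074]))"
```

```text
time: 11.43
tool_pos: [0.5603, -0.0622, 0.3145]
tool_rot: [-3.14, -0.0, 1.329]
contact_force: [0.1, -0.2, 1.1]
opening: 0.05
grip_force: 0.0
(array([-0.    ,  0.0004,  0.0815]), array([ 0.56  , -0.0621,  0.1555]), array([-3.1397e+00, -1.0000e-04,  1.3286e+00]))
```

```bash
python3 drive.py '[{"dz": 0.025},{"dz": 0.025},{"dz": 0.02},{"dz": 0.011},{},{}]'
python3 drive.py '[{},{},{},{},{},{},{}]' 0.0 45
```

```text
time: 11.93
tool_pos: [0.5602, -0.0634, 0.2353]
tool_rot: [3.14, 0.0, 1.327]
contact_force: [0.4, 0.5, -1.2]
opening: 0.05
grip_force: 0.0
time: 12.52
tool_pos: [0.5601, -0.0636, 0.2348]
tool_rot: [3.139, 0.0, 1.327]
contact_force: [4.0, -0.8, 1.3]
opening: 0.0178
grip_force: 45.0
```

```bash
python3 drive.py '[{"dy": -0.006},{"dy": -0.007},{"dy": -0.007},{"dy": -0.007},{"dy": -0.006},{"dy": -0.005},{},{}]'
python3 -c "
from h import *
snap('wrist','w6');t=snap('top','t6');s=snap('side','s6')
im=np.zeros((600,800,3),np.uint8)
im[:300,:400]=cv2.resize(load('w6')['image'],(400,300))
im[:300,400:]=cv2.resize(s['image'][205:265,300:380],(400,300),interpolation=2)
im[300:,:400]=cv2.resize(t['image'][230:305,320:420],(400,300),interpolation=2)
im[300:,400:]=cv2.resize(s['image'][195:270,210:310],(400,300))
cv2.imwrite('pics/c6.png',im[...,::-1])"
```

```text
time: 13.18
tool_pos: [0.5234, -0.0544, 0.2347]
tool_rot: [3.138, -0.0, 1.327]
contact_force: [6.5, -0.3, -1.0]
opening: 0.0176
grip_force: 45.0
```

View pics/c6.png

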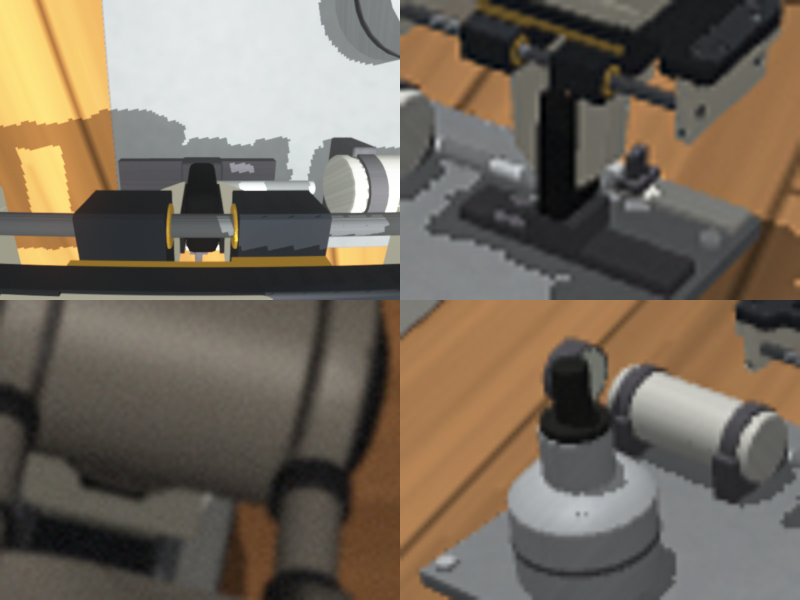

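The slide has followed the gripper by about 38 mm, and the pointer is just short of the fin in the side crop at about (620,180). The stopper is still home. About 3.4 mm is left to pull.

```bash
python3 drive.py '[{"dy": -0.0017},{"dy": -0.0017},{},{},{},{}]'
python3 -c "
from h import *
o=[]
for i in range(1): o.append(robot.observe()['tool_pos'])
s=snap('side','s7')
y=-.2435;ex=np.array([np.cos(y),np.sin(y),0])
print('travel',(np.array([.5601,-.0636,.2348])-o[0])@ex)
P0=np.array([.5512,-.1050,.03]);F=np.array([.50785,-.10835,.036])
ey=np.array([.2411,.9705,0])
tip=onz(load('w5'),349.5,189,.03)-.0413*ex
print('tip',proj(s,[tip,tip+.02*ey])," fin top",proj(s,[F,F+.007*ey,F-[0,0,.016]]))
g=cv2.cvtColor(s['image'],cv2.COLOR_RGB2GRAY)
print('cols 330..359')
for r in range(228,256):print(r,g[r,330:360])"
```

```text
time: 13.83
tool_pos: [0.5204, -0.0537, 0.2347]
tool_rot: [3.138, -0.0, 1.327]
contact_force: [7.6, -1.1, -0.9]
opening: 0.0178
grip_force: 45.0  File "<string>", line 11
    print('tip',proj(s,[tip,tip+.02*ey]),
         ^
SyntaxError: '(' was never closed
```

Run:
```python
from h import *
o=robot.observe()['tool_pos']; s=snap('side','s7')
y=-.2435;ex=np.array([np.cos(y),np.sin(y),0]);ey=np.array([.2411,.9705,0])
print('travel',(np.array([.5601,-.0636,.2348])-o)@ex)
F=np.array([.50785,-.10835,.036])
tip=onz(load('w5'),349.5,187,.03)-.0413*ex
print('tip',proj(s,[tip,tip+.015*ey]),'fin',proj(s,[F,F+.007*ey,F-[0,0,.016]]))
g=cv2.cvtColor(s['image'],cv2.COLOR_RGB2GRAY)
print('cols 334..359')
for r in range(230,252):print(r,' '.join('%3d'%v for v in g[r,334:360]))
```

```text
travel 0.04093305421017309
tip [[344.68709534 238.78026272]
 [341.64516415 241.50041045]] fin [[346.37061923 235.44089536]
 [344.96752847 236.68803886]
 [346.23474578 240.53585969]]
cols 334..359
230  14  13  65 109 105 104 103 104 104 100 101 100 108 135 130 127 125 127 130 130 128 129 108 104 105 107
231  15  13  64 109 105 104 105 104 107 100 101 100 116 135 130 126 127 129 129 130 128 128 103  64  99 106
232  14  10  65 108 105 104 104 104 105 101 101 100 111 133 129 127 128 132 129 128 128 128 105  84 102 105
233  14  10  64 108 104 104 105 105 102 101 100 101 125 113 119 130 131 130 129 127 128 128 121 106 109 103
234  11  11  65 108 104 105 104 104 100 101 100 102  99  85  90  94 134 131 128 127 128 129 131 131 125 117
235  12  13  64 109 104 105 104 105 100 101 102 103  68  87  45  85 134 130 127 127 126 130 133 131 122 117
236  11  12  64 109 105 104 105 107 101 100 101  73  50  45  34  87 134 128 127 126 129 132 133 127 119 115
237  12  11  65 108 105 104 104 109  99  98 128  93  37  36  38  89 137 131 128 126 130 133 130 121 117 115
238  11  11  64 108 105 105 104 105  99 
[... 771 characters left out ...]
 126 119 104 106  98 113 119 120 119 118 117 118 120
246  14  13   9  30  48  51  50  39  35  89  72  74 126 130 129 125 116  86  90  97 102 114 120 121 119 119
247  10  12  28  50  51  50  39  37  39  77  76  74  85 135 133 133  81  76  76  82  90  97  97 103 115 121
248  12  30  50  51  50  40  38  40  38  79  76  74  74  85  85  85  74  75  75  75  77  76  81  90  96 104
249  28  49  51  48  38  39  40  38  37  80  78  76  76  75  75  75  76  76  76  75  75  74  75  77  78  82
250  43  51  49  40  38  39  39  39  48  81  77  78  77  76  76  75  76  77  75  76  74  75  75  75  75  76
251  41  39  40  40  41  39  39  40  49  60  72  79  78  77  76  75  75  76  76  76  76  75  76  76  75  76
```

Run:
```python
from h import *
s=load('side0');y=-.2435;ex=np.array([np.cos(y),np.sin(y),0]);ey=np.array([.2411,.9705,0])
tip=onz(load('w5'),349.5,187,.03)
print('tip0',proj(s,[tip,tip+.015*ey,tip-.01*ex,tip-.0413*ex,tip-[0,0,.006]]))
g=cv2.cvtColor(s['image'],cv2.COLOR_RGB2GRAY)
print('cols 316..341')
for r in range(221,242):print(r,' '.join('%3d'%v for v in g[r,316:342]))
print('fin in s0, cols 334..')
for r in range(230,246):print(r,' '.join('%3d'%v for v in g[r,334:360]))
```

```text
tip0 [[331.30856043 234.00634332]
 [328.20034701 236.63822474]
 [334.50654487 235.1474649 ]
 [344.68709534 238.78026272]
 [331.29993241 235.90119998]]
cols 316..341
221  89 116  83  34  22  25  25  25  21  18  12 108 128 126 127 130 132 133 133 133 134 134 134 133 132 124
222  88  49  35  22  25  27  26  25  20  15  11 103 129 127 131 131 133 133 134 135 135 134 134 132 128 120
223  40  21  25  24  27  27  24  21  14  12  11 101 130 130 130 132 133 133 135 135 135 135 134 131 123 120
224  21  25  26  27  25  24  18  12  13   9  12 103 131 130 131 134 134 134 134 135 135 136 132 126 120 119
225  19  24  25  26  22  19  13  13  13   9  13 104 134 132 133 133 134 135 135 135 134 135 129 121 120 119
226  12  15  16  25  16  12  15   9  13  11  14 105 134 133 133 134 134 136 135 136 135 131 124 120 120 119
227  10  12  15  14  12  15  13   9  12  11  12 105 136 134 133 134 134 135 135 135 133 127 121 120 119 118
228  11  13  14  12  13  14  12  13  15   9  10 106 137 134 135 135 135 135 135 135 131 125 119 120 119 120
229  12  13  14  14  12  10  14  10  13   8  12 107 137 134 135 134 135
[... 2382 characters left out ...]
  35  35  42  80  50 124 124 128 122 116 113 110 112
240 112  84 104 129 176 176 200 198 173  84  76  43  34  39  79  65  47  65 139 123 123 117 111 112 110 110
241 123 118 119  74  99 101 130 178 125  35  53  68  77  78  71  34  69 190 190 188 168 127 106 107 108 110
242 123 123 123 117 118 106  81 102  78  40  33  40  53  52  37  67 189 197 195 194 192 186 185 164 123 106
243 123 123 123 124 121 121 118 119 109  76  82  69  43  32  71 194 199 193 189 191 193 196 194 192 186 166
244 122 121 121 122 121 123 124 124 123 120 122 110  77  80 110 180 177 197 195 192 192 191 194 196 196 192
245 122 123 123 122 122 123 122 123 123 123 124 124 120 118 114  99 100 131 175 199 199 195 193 191 192 195
```

The side images agree with about 41 mm of slide travel, so the grip hasn't slipped. To cross-check the distance to the mark, I'll use the first top picture.

Run:
```python
from h import *
c=load('top0');g=cv2.cvtColor(c['image'],cv2.COLOR_RGB2GRAY)
print('cols 358..387')
for r in range(242,284):print(r,' '.join('%3d'%v for v in g[r,358:388]))
s=load('side0');P=onz(load('w5'),349.5,180,.03);F=np.array([.50785,-.10835,.036])
print(proj(c,[P,F]))
G=np.array([.5600,-.0630,.094]);y=-.2435;ex=np.array([np.cos(y),np.sin(y),0]);ey=np.array([-np.sin(y),np.cos(y),0])
print('grip top corners side',proj(s,[G+a*.009*ex+b*.018*ey for a in(-1,1) for b in(-1,1)]).round(1).tolist())
gs=cv2.cvtColor(s['image'],cv2.COLOR_RGB2GRAY)
for r in range(216,226):print(r,' '.join('%3d'%v for v in gs[r,312:332]))
```

```text
cols 358..387
242  18  20  22  57  78  88  88  88  89  87  85  88  86  87  88  87  87 103 119 124 119 109 104  99  91  91  87  90  88  80
243  22  23  32  61  82  90  90  89  88  88  88  88  83  83  86  86  90 113 140 153 151 141 135 127 119 113 101  97  90  84
244  23  21  32  65  85  87  88  89  90  88  86  84  83  85  84  83  91 118 155 166 169 166 165 159 155 148 135 120  93  79
245  20  26  53  82  91  93  88  87  85  87  86  84  91  87  83  83  92 127 158 171 172 173 170 168 172 168 162 142 100  83
246  25  45  82 111 109 103  98  93  96  90  91  88  85  85  84  88 101 132 165 173 175 172 172 172 176 171 167 142  97  81
247  35  70 116 139 135 131 124 116 113 105  98  94  91  90  89  92 108 138 165 170 175 170 170 173 173 174 164 132  94  82
248  49  98 136 150 147 147 144 147 141 134 127 116 112 108 102 102 118 151 166 172 173 172 172 173 173 174 158 121  84  78
249  59 100 122 125 132 143 143 149 149 151 151 144 138 137 128 126 138 162 172 175 174 174 168 172 175 171 150 111  79  75
250  53  64  73  77  90 103 115 128 135 138 141 150 153 150 149 149 153 168 172 171 169 172 17
[... 4407 characters left out ...]
 124 129 132 132 131 129 126
218 127 128 130 132 107  76  85 107 122 126 104 101 130 131 133 131 131 128 127 127
219 128 128 131 115  86  78 101 122  79  53  43  43  70 114 138 133 131 127 126 127
220 128 131 122  94  74  96 121  81  31  23  23  23  27  48  57 137 129 127 127 130
221 130 129 103  74  89 116  83  34  22  25  25  25  21  18  12 108 128 126 127 130
222 132 110  83  83  88  49  35  22  25  27  26  25  20  15  11 103 129 127 131 131
223 119  91  79  64  40  21  25  24  27  27  24  21  14  12  11 101 130 130 130 132
224  99  72  75  28  21  25  26  27  25  24  18  12  13   9  12 103 131 130 131 134
225  79  84  86  12  19  24  25  26  22  19  13  13  13   9  13 104 134 132 133 133
```

The top view suggests about 42 mm and the wrist view 41.3 mm. I'll pull about 1 mm more, confirm it holds, and hand in.

```bash
python3 drive.py '[{"dy": -0.001},{},{},{},{},{}]'
python3 - <<'E'
from h import *
o=robot.observe();y=-.2435;ex=np.array([np.cos(y),np.sin(y),0])
print('travel',(np.array([.5601,-.0636,.2348])-o['tool_pos'])@ex,o['opening'],o['grip_force'])
a,b=load('s3')['image'],snap('side','s8')['image']
print('stopper patch change',np.abs(a[195:235,240:268].astype(int)-b[195:235,240:268]).mean())
print(robot.hand_in())
E
```

```text
time: 14.38
tool_pos: [0.5195, -0.0534, 0.2347]
tool_rot: [3.137, -0.0, 1.327]
contact_force: [7.2, -0.7, -1.5]
opening: 0.0181
grip_force: 45.0
travel 0.04186583098321894 0.018075884364851812 45.008066296577454
stopper patch change 1.518154761904762
the job is handed in; nothing more can be done
None
```

The job is handed in: the stopper is home in the neck and released, and the arm is holding the slide about 41.9 mm out, where the views put the mark between 41 and 44 mm (the closest one at 41.3).

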